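Lay the bracket and screwdriver in the mounting-kit tray

ROBOT

A 6-joint arm with a two-finger parallel gripper is mounted at the origin on a cart in front of the work surface, level with it; the furniture and walls round the work are solid. World frame = base frame: x ahead of the robot, y to its left, z up, the work surface at z = 0. Lengths are in m, angles in rad, forces in N, time in s.
With the tool pointing down it reaches from about 0.325 to 0.775 m from the base axis. Payload 5.5 kg.
Tool frame: the origin (TCP) lies on the centre line of the jaws, within the pads' length; the fingertips stand 25 mm ahead of it and the grasp point (between the pads) lies 6 mm ahead of it; z points along the fingers, y is the line along which they close (so a half turn about z gives the same grasp; the last joint's range is limited). The gripper opens to 85 mm and grips with 20 to 120 N. Pads are 22 mm wide; open, the fingers measure 114 mm over their backs; the gripper's body (76 mm by 85 mm) begins 54 mm behind the grasp point. The pads swing forward as they close: fully open they stand 13 mm farther back than shut.
Start: joints at [-1.165, 0.091, 1.231, -0, 1.82, -0.057], TCP at [0.268, -0.537, 0.256] pointing down, gripper open.
Joint ranges: [-2.87, 2.87], [-0.86, 2.18], [0.17, 2.46], [-1.51, 4.65], [0.06, 2.69], [-2.65, 2.65]. Speed limits (rad/s): [2.57, 2.57, 3.01, 3.14, 3.14, 3.14].

INTERFACE

Orientations are given as a unit quaternion [x, y, z, w].
In Python, from bench import ctrl gives the robot as it stands.
- The arm moves only by the tool jog_arm, called as a command line: name --argument value ..., lists and objects as JSON in quotes. Schema: {"type":"object","properties":{"ticks":{"type":"string"},"clamp_n":{"type":"number"},"only":{"type":"string"},"quiet":{"type":"boolean"},"lines":{"type":"string"}},"required":["ticks"],"additionalProperties":false}. ticks is a string of 1 to 12 rows, one to a line, with the numbers parted by spaces; each row has 7 numbers: dx, dy, dz in m, then a rotation vector rx, ry, rz in rad, then the finger opening in m; each row is the pose to reach, as a shift and turn from the pose commanded when the call began, along the tool's axes at that moment; what a row does not reach only later rows make up. A row lasts 1/8 s, in which the tool goes at most 0.0625 m and 0.188 rad, less where a joint would pass 70% of its speed; a pose out of reach is approached as far as the arm can. The fingers move at their own pace and stop on an object; clamp_n is the grip in N (left out, the last holds). Time passes only in rows, so rows that do not move let the fingers close. The tool returns the time, the measured TCP pose, the force, the opening and the grip force at its end. only (a regular expression) keeps the lines of the reply that match it, lines (a string "A,B") keeps lines A to B, and quiet returns only ok. Input that does not fit is refused with a message, and nothing moves.
- ctrl.get_state(): the state, without advancing time (a new reading comes with each control period).
- ctrl.grab_frame(name): name is "side" or "top"; returns a dict with "color" (384x512x3 uint8, red, green, blue), "K" (3x3 intrinsics, pixels), "R" (3x3) and "t" (3): a world point X has camera coordinates R X + t. Camera axes: x right, y down, z forward; pixel columns grow to the right and rows downward; lengths in m; the calibration is good to about 2 mm. A picture is of the moment at which its call begins. There is no depth.
- ctrl.hand_in(): hands the job in; it is judged then, once.
The state is a dict: "t": time; "joint_positions": joint angles; "joint_vel": joint speeds; "tau": joint torques, N m; "tcp_pos": TCP position; "ee_rot": TCP orientation; "force": force on the tool from outside, world axes, zero at the start; "torque": the same for the moment, N m; "gripper_width": finger opening in m; "grip_force": force on a finger pad.
Only numpy, scipy, OpenCV 4.12 (cv2) and the standard library are available. Lean on these libraries where they do the work, as an engineer would, in place of code of your own. Each camera call takes 0.05 s, during which the arm holds its last target. There are 200 camera calls.

TASK

Pack the mounting kit. Take the flat angle bracket out of its slotted stand and first lay it flat on the bare bench beside the tray, with the face up that will be up in the tray, and let go of it; then pick it up again and lay it flat in the L-shaped pocket of the tray. Also lay the screwdriver in the tray's long pocket, handle at the wide end, and leave the glass flask and beaker where they stand.

Things in the scene. Friction and masses are not known exactly. Their poses are not given: they have to be found in the camera images.
- bracket: bare aluminium flat angle bracket, L outline 120 x 60 mm, 12 mm thick, about 180 g. Origin: centre of the 120 x 60 outline on one big face; z goes from there through the thickness, x along, y across. Head: x -60 to -20, full width. Straight edge: y = -30. It starts standing on that edge in the stand, y up (head top 65, arm top 45 mm above the bench), free to lift out; in the tray z must be up
- bracket_arm (a point): point in the bracket's arm at x = 14, y = -10, z = 6 mm of the bracket. The arm is x -20 to 60, y -30 to 10 mm (40 mm wide); the centre of mass is x = -6, y = -6. Set down on its straight edge on the bench the bracket stands by itself, and topples onto its face if pushed high on the other face. The mirror-image side does not fit the pocket
- bracket_head (a point): point in the bracket's head, at x = -40, y = 0, z = 6 mm of the bracket
- stand: dark steel stand fixed to the bench, base 150 x 76 x 5 mm, with one slot 16 mm wide along its x axis, through its origin; two rails beside the slot rise to 25 mm above the bench. Origin under its centre, z up. The bracket's x axis lies along the stand's x at the start; the stand may be turned any way round
- tray: plastic tray, black floor and white walls, fixed to the bench, base 204 x 160 mm, 4 mm thick; walls rise 8 mm above this floor (top at 12 mm) round two pockets. Origin under its centre on the bench, x along the length, z up. The walls have finger gaps beside the middle of each pocket's grasp. The bare bench between stand and tray, around x = 0.45, y = -0.01, is clear for laying the bracket down
- bracket_pocket (a point): centre of the floor of the L-shaped pocket (132 x 72 mm, 6 mm play all round), 4 mm above the bench, at x = -30, y = -37 mm of the tray; its axes are the tray's. The bracket is home when its origin is here and its x, y, z axes are along the tray's. Finger gaps in the walls on both sides of the arm at bracket x from -9 to 42 mm
- bracket_pocket_head (a point): where the point bracket_head comes to lie when the bracket is home: x = -70, y = -37, z = 10 mm of the tray
- screwdriver: screwdriver with a red plastic handle, 174 mm long, 55 g, lying on the bench. Origin at the underside midway along its length; y runs along the length towards the handle, z up. Handle from y = 6 to 84 mm, grasp width 20 mm, 20 to 24 mm thick; thin shaft (4 mm) from y = 5 to -80 mm, held 4 mm clear of the surface by the handle
- driver_handle (a point): point in the screwdriver's handle, at y = 35, z = 10 mm of the screwdriver: a good place to grip
- driver_pocket (a point): floor of the long pocket, 4 mm above the bench, at x = 0, y = 45 mm of the tray; its axes are the tray's. The screwdriver is home when its origin is here and its y axis (handle) is along the tray's +x. Wide end 32 mm wide, tray x 0 to 91 mm, with finger gaps at x 0 to 64; groove for the shaft 16 mm wide, x -84 to 0, end wall at -88
- flask: clear glass conical flask with a blue cap, 77 mm across, 155 mm high, standing on the bench; origin under its centre; leave alone
- beaker: small empty glass beaker, 44 mm across, 57 mm high, standing on the bench; origin under its centre; leave alone

How it is judged:
By the outcome, as a careful person would: the job done as asked, in the order asked, and still so for the second after the job is handed in, with the robot touching nothing.
It also fails if it takes over 72 s, if anything falls off the work surface, if the arm or the gripper's body presses on something with over 40 N, if the wrist force passes 120 N, or if a joint passes its speed limit or range.

## Working session

There is one attempt and no reset: what is moved stays moved. The work goes in short steps, Python scripts to look and compute and a tool call to move; the robot and the scene stay as the last step left them, time stands still between calls to the robot, and variables do not carry over. Pictures are saved under pics/ and viewed, at most 15 in all, crops included, and the job is handed in when it is done.

```bash
ls; mkdir -p pics
```

Run:
```python
from bench import ctrl
import cv2
for n in("top","side"):
    f=ctrl.grab_frame(n); cv2.imwrite(f"pics/{n}0.png",f["color"][:,:,::-1]); print(n,f["K"].round(1).tolist(),f["R"].round(3).tolist(),f["t"].round(3).tolist())
print(ctrl.get_state())
```

```text
bench.py
pics
top [[385.3, 0.0, 262.4], [0.0, 385.3, 192.4], [0.0, 0.0, 1.0]] [[-0.011, -1.0, -0.002], [-0.998, 0.011, -0.055], [0.055, 0.002, -0.998]] [-0.009, 0.559, 1.116]
side [[365.6, 0.0, 257.9], [0.0, 365.6, 194.6], [0.0, 0.0, 1.0]] [[-1.0, 0.008, 0.003], [0.004, 0.69, -0.724], [-0.008, -0.724, -0.69]] [0.563, 0.042, 0.947]
{'t': 0.1, 'joint_positions': array([-1.16474399e+00,  9.17685865e-02,  1.23178670e+00,  4.91030666e-05,
        1.81977966e+00, -5.66849989e-02]), 'joint_vel': array([-4.44352619e-04, -1.58974721e-03, -3.13696393e-03, -1.15710315e-03,
       -1.13443915e-03, -5.34672883e-05]), 'tau': array([ 4.45998536e-03, -4.60217607e+01, -4.19217861e+01,  1.60143545e-04,
        1.05994221e-02,  2.41607404e-05]), 'tcp_pos': array([ 0.26777692, -0.53669839,  0.25526087]), 'ee_rot': array([ 9.73351706e-01,  2.29315717e-01, -1.27964153e-04, -8.62021603e-04]), 'force': array([0.60843627, 0.26574435, 0.51085655]), 'torque': array([ 0.01667741, -0.01672383, -0.00534383]), 'grip_force': 0.0, 'gripper_width': 0.0853847977817517}
```

View pics/top0.png

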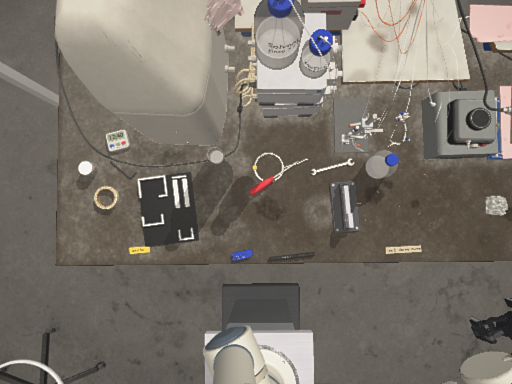

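View pics/side0.png

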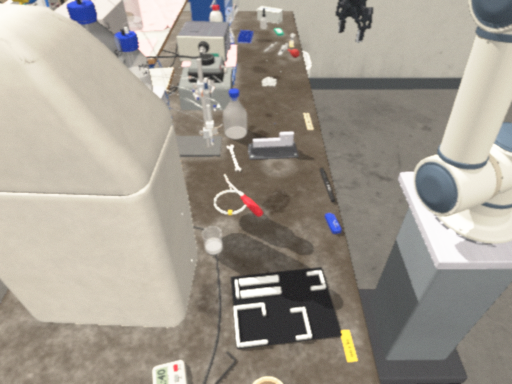

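The top view shows the tray near (168,208), the stand near (345,207), the red handle near (262,185), the flask near (382,163) and the beaker near (215,156). In the side view the stand is near (272,148), with the bracket head on the right-hand side. I'll zoom in next.

Create h.py:
```python
from bench import ctrl
import numpy as np, cv2
from scipy.spatial.transform import Rotation as Ro
def grab(n): return ctrl.grab_frame(n)
def ray(f,u,z):
    d=f["R"].T@np.linalg.inv(f["K"])@np.array([u[0],u[1],1.]); c=-f["R"].T@f["t"]
    return c+d*(z-c[2])/d[2]
def proj(f,X):
    p=f["K"]@(f["R"]@np.array(X)+f["t"]); return p[:2]/p[2]
def crop(f,x,y,w,h,s): return cv2.resize(f["color"][y:y+h,x:x+w,::-1],None,fx=s,fy=s,interpolation=cv2.INTER_CUBIC)
def totool(dp,):  # world shift -> tool axes of the current pose
    return Ro.from_quat(ctrl.get_state()["ee_rot"]).inv().apply(dp)
def rect(f,m,z):
    c=max(cv2.findContours(m.astype(np.uint8),0,1)[0],key=cv2.contourArea)
    p=np.array([ray(f,q,z)[:2] for q in c[:,0]])
    return cv2.minAreaRect((p*1000).astype(np.float32)),p
```

Run:
```python
from h import *
t=grab("top");s=grab("side")
im=np.zeros((600,800,3),np.uint8)
for x,y,a in((0,0,crop(t,130,165,80,85,3.5)),(290,0,crop(t,320,170,50,75,4)),(500,0,crop(t,240,165,75,40,4)),
  (0,305,crop(s,225,260,125,90,3)),(390,305,crop(s,240,120,70,45,5.5))):
    im[y:y+a.shape[0],x:x+a.shape[1]]=a
cv2.imwrite("pics/m.png",im)
for n,f in(("top",t),("side",s)):
    c=f["color"].astype(int); R,G,B=c[...,0],c[...,1],c[...,2]
    red=(R>120)&(G<80)&(B<90)
    x0,y0,x1,y1=(230,160,300,205) if n=="top" else (225,170,280,225)
    k=np.zeros_like(red);k[y0:y1,x0:x1]=1
    r,p=rect(f,red&k,.010); print(n,"driver handle",r)
    blk=(c.max(2)<40)
    x0,y0,x1,y1=(130,160,210,255) if n=="top" else (220,255,350,355)
    k=np.zeros_like(red);k[y0:y1,x0:x1]=1
    m=((blk|(c.min(2)>190))&k).astype(np.uint8); m=cv2.morphologyEx(m,cv2.MORPH_OPEN,np.ones((3,3)))
    m=cv2.morphologyEx(m,cv2.MORPH_CLOSE,np.ones((7,7)))
    r,p=rect(f,m,.004); print(n,"tray",r)
for n,u in(("tl",(139,176)),("br",(199,240))): print(n,ray(t,u,.004))
```

```text
top driver handle ((580.5794677734375, -12.505355834960938), (21.336910247802734, 81.99215698242188), 33.1667594909668)
top tray ((566.0076293945312, 230.7393341064453), (71.13146209716797, 38.66767501831055), 0.13219308853149414)
side driver handle ((579.2987670898438, -11.72528076171875), (22.701087951660156, 80.2603988647461), 35.118988037109375)
side tray ((557.9046020507812, 221.29461669921875), (110.9197998046875, 45.608062744140625), 5.198892116546631)
tl [0.61195921 0.35138235 0.004     ]
br [0.42069064 0.17308152 0.004     ]
```

View pics/m.png

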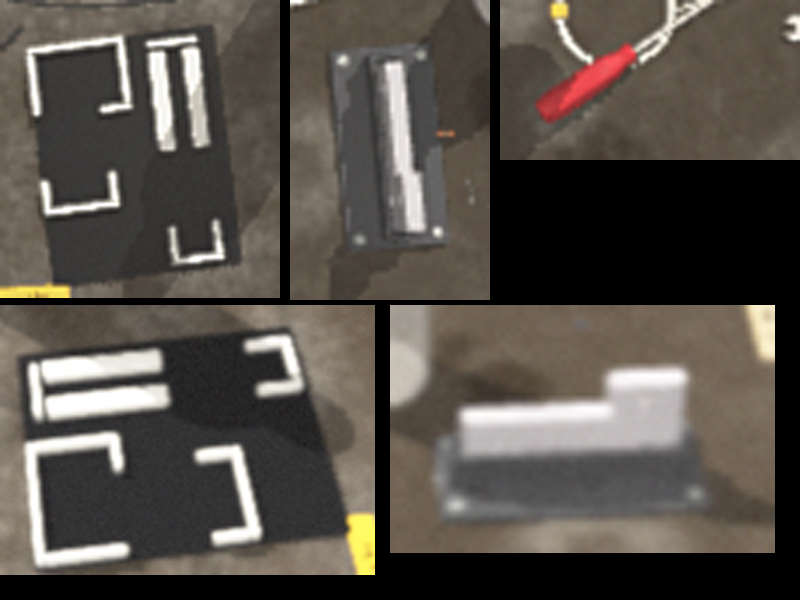

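The top crop shows the tray groove far from the robot, so tray x is about −X and tray y is about −Y. The bracket head is nearest the robot, so bracket x is about +X and bracket z about −Y, and it has to topple towards −z and be turned half round. Next I'll measure the poses.

Run:
```python
from h import *
t=grab("top");s=grab("side")
for n,f,b,bb in(("top",t,(130,160,205,255),(325,175,365,240)),("side",s,(228,264,341,352),(248,128,300,150))):
    c=f["color"].astype(int); g=c.max(2); 
    for th in (50,60):
        k=np.zeros(g.shape,bool);k[b[1]:b[3],b[0]:b[2]]=1
        m=((g<th)|(c.min(2)>150))&k; m=cv2.morphologyEx(m.astype(np.uint8),cv2.MORPH_CLOSE,np.ones((5,5)))
        m=cv2.morphologyEx(m,cv2.MORPH_OPEN,np.ones((15,15)))
        r,p=rect(f,m,.004); print(n,th,"tray",np.round(r[0],1),np.round(r[1],1),round(r[2],2))
    k=np.zeros(g.shape,bool);k[b[1]:b[3],b[0]:b[2]]=1
    w=((c.min(2)>150)&k).astype(np.uint8)
    for q in cv2.findContours(w,0,1)[0]:
        if cv2.contourArea(q)<15: continue
        P=np.array([ray(f,u,.012)[:2]*1000 for u in q[:,0]],np.float32); r=cv2.minAreaRect(P)
        print("  wall",np.round(cv2.boxPoints(r)).astype(int).tolist(),round(r[2],1))
    k[:]=0;k[bb[1]:bb[3],bb[0]:bb[2]]=1
    m=(c.min(2)>130)&k
    for z in(.045,.065):
        r,p=rect(f,m,z); print(n,"bracket z",z,np.round(cv2.boxPoints(r)).astype(int).tolist())
P=lambda f,u,z:(ray(f,u,z)*1000).round(1)[:2]
print("side headtop",P(s,(279.6,131.8),.065),P(s,(294.5,131.8),.065),"armend",P(s,(252.9,139),.045))
print("stand top base",[P(t,((x-290)/4+320-.4,y/4+170-.4),.005).tolist() for x,y in((330,50),(428,45),(446,240),(350,248))])
print("flask",P(t,(375,168),.03),"beaker",P(t,(215,156),.03))
```

```text
Traceback (most recent call last):
  File "h.py", line 14, in rect
    c=max(cv2.findContours(m.astype(np.uint8),0,1)[0],key=cv2.contourArea)
ValueError: max() iterable argument is empty
```

Create m1.py:
```python
from h import *
t=grab("top");s=grab("side")
print("px",t["color"][[200,230,215,180],[150,170,120,190]].tolist(),s["color"][[300,320,300],[260,320,210]].tolist())
for n,f,b,bb in(("top",t,(130,160,205,255),(325,175,365,240)),("side",s,(228,264,341,352),(248,128,300,150))):
    c=f["color"].astype(int); g=cv2.GaussianBlur(f["color"],(3,3),0).max(2)
    k=np.zeros(g.shape,bool);k[b[1]:b[3],b[0]:b[2]]=1
    for th in (50,55,60,66):
        m=((g<th)|(c.min(2)>150))&k; m=cv2.morphologyEx(m.astype(np.uint8),cv2.MORPH_CLOSE,np.ones((5,5)))
        m=cv2.morphologyEx(m,cv2.MORPH_OPEN,np.ones((9,9)))
        if m.sum()<100: continue
        r,p=rect(f,m,.004); print(n,th,"tray",np.round(r[0],1),np.round(r[1],1),round(r[2],2))
    w=((c.min(2)>150)&k).astype(np.uint8)
    for q in cv2.findContours(w,0,1)[0]:
        if cv2.contourArea(q)<15: continue
        P=np.array([ray(f,u,.012)[:2]*1000 for u in q[:,0]],np.float32); r=cv2.minAreaRect(P)
        print("  wall",np.round(cv2.boxPoints(r)).astype(int).tolist(),round(r[2],1))
    k[:]=0;k[bb[1]:bb[3],bb[0]:bb[2]]=1
    m=(c.min(2)>130)&k
    for z in(.045,.065):
        r,p=rect(f,m,z); print(n,"bracket z",z,np.round(cv2.boxPoints(r)).astype(int).tolist())
P=lambda f,u,z:(ray(f,u,z)*1000).round(1)[:2]
print("side headtop",P(s,(279.6,131.8),.065),P(s,(294.5,131.8),.065),"armend",P(s,(252.9,139),.045))
print("stand top base",[P(t,((x-290)/4+320-.4,y/4+170-.4),.005).tolist() for x,y in((330,50),(428,45),(446,240),(350,248))])
print("flask",P(t,(375,168),.03),"beaker",P(t,(215,156),.03))
```

```bash
python3 m1.py
```

```text
px [[60, 59, 57], [61, 59, 58], [101, 89, 79], [62, 61, 60]] [[50, 48, 50], [49, 48, 49], [121, 111, 97]]
top 55 tray [446.2 223.2] [76.7 55.8] 89.41
top 60 tray [510.2 266.5] [193.4 158.1] 7.72
top 66 tray [513.4 265.6] [204.9 160. ] 7.1
  wall [[421, 229], [427, 188], [457, 193], [451, 233]] 8.8
  wall [[463, 337], [472, 276], [499, 280], [490, 341]] 8.4
  wall [[517, 241], [519, 228], [599, 238], [598, 251]] 7.2
  wall [[520, 212], [522, 200], [605, 210], [603, 223]] 7.2
  wall [[543, 348], [553, 265], [615, 273], [604, 356]] 7.0
top bracket z 0.045 [[454, -257], [456, -275], [577, -260], [575, -242]]
top bracket z 0.065 [[455, -253], [457, -270], [576, -255], [573, -238]]
side 50 tray [515.3 233.7] [195.4  96.8] 2.12
side 55 tray [516.  264.5] [202.7 156.3] 6.89
side 60 tray [515.6 264.8] [203.5 157.7] 6.71
side 66 tray [515.2 264.3] [204.2 159.4] 6.36
  wall [[463, 339], [471, 274], [502, 278], [494, 343]] 6.7
  wall [[543, 349], [553, 263], [617, 271], [607, 357]] 6.8
  wall [[517, 244], [522, 197], [617, 209], [611, 256]] 7.0
  wall [[421, 233], [426, 186], [459, 190], [453, 237]] 6.9
side bracket z 0.045 [[445, -227], [451, -304], [581, -296], [576, -219]]
side bracket z 0.065 [[449, -200], [454, -274], [581, -266], [576, -191]]
side headtop [ 495.9 -267.8] [ 451.4 -267.6] armend [ 575.8 -259.6]
stand top base [[587.6, -214.9], [590.5, -287.6], [446.4, -297.5], [441.2, -226.7]]
flask [ 625.3 -343.3] beaker [665.5 121.8]
```

Create to.py:
```python
# how far to go, in tool axes, to a world TCP x y z and tool-x heading psi (tool down)
import sys; from h import *
x,y,z,psi=map(float,sys.argv[1:5]); st=ctrl.get_state(); A=Ro.from_quat(st["ee_rot"])
B=Ro.from_euler("z",psi)*Ro.from_euler("x",np.pi)
print("d",A.inv().apply(np.array([x,y,z])-st["tcp_pos"]).round(4),"rv",(A.inv()*B).as_rotvec().round(4),"q6",st["joint_positions"][5].round(2),"w",st["gripper_width"].round(4),"t",st["t"])
```

```text
(no output)
```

jog_arm --ticks "0.332 -0.146 0.145 0 0 0.393 0.085\n0.332 -0.146 0.145 0 0 0.393 0.085\n0.332 -0.146 0.145 0 0 0.393 0.085\n0.332 -0.146 0.145 0 0 0.393 0.085\n0.332 -0.146 0.145 0 0 0.393 0.085\n0.332 -0.146 0.145 0 0 0.393 0.085\n0.332 -0.146 0.145 0 0 0.393 0.085\n0.332 -0.146 0.145 0 0 0.393 0.06\n0.332 -0.146 0.145 0 0 0.393 0.06" --clamp_n 60

```text
t: 1.52
tcp_pos: [0.4994, -0.2595, 0.1123]
ee_rot: [0.999, 0.034, 0.0, 0.001]
force: [0.1, -0.2, 1.0]
gripper_width: 0.0602
grip_force: 0.0Traceback (most recent call last):
```

```bash
python3 to.py 0.4995 -0.258 0.055 0.07
```

```text
  File "to.py", line 5, in <module>
    print("d",A.inv().apply(np.array([x,y,z])-st["tcp_pos"]).round(4),"rv",(A.inv()*B).as_rotvec().round(4),"q6",st["joint_positions"][5].round(2),"w",st["gripper_width"].round(4),"t",st["t"])
                                                                                                                                                       ^^^^^^^^^^^^^^^^^^^^^^^^^
AttributeError: 'float' object has no attribute 'round'
```

```bash
sed -i 's/st\["gripper_width"\].round(4)/round(st["gripper_width"],4)/' to.py
```

jog_arm --ticks "0 -0.0015 0.05 0 0 0 0.06\n0 -0.0015 0.057 0 0 0 0.06\n0 -0.0015 0.057 0 0 0 0.06\n0 -0.0015 0.057 0 0 0 0.0\n0 -0.0015 0.057 0 0 0 0\n0 -0.0015 0.057 0 0 0 0\n0 -0.0015 0.057 0 0 0 0\n0 -0.0015 0.057 0 0 0 0\n0 -0.0015 0.057 0 0 0 0" --clamp_n 60

```text
t: 2.65
tcp_pos: [0.5003, -0.2576, 0.0556]
ee_rot: [0.999, 0.035, 0.001, 0.001]
force: [0.7, -5.3, 4.9]
gripper_width: 0.0109
grip_force: 58.3
```

Run:
```python
from h import *
f=grab("side");cv2.imwrite("pics/g1.png",crop(f,220,80,110,90,6))
```

```text
(no output)
```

View pics/g1.png

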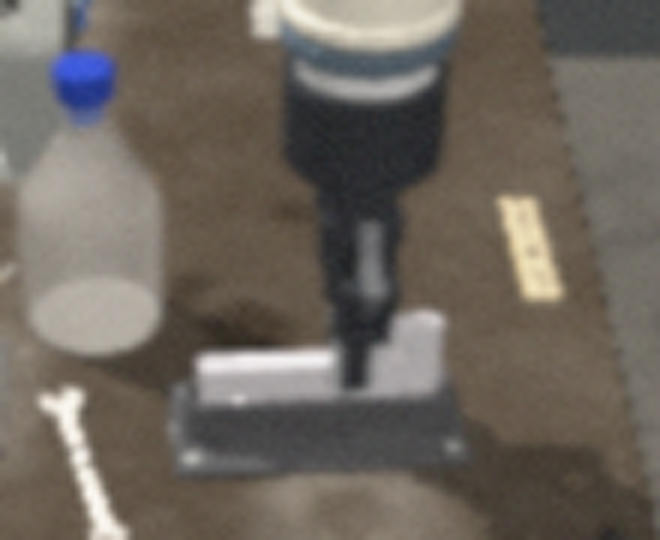

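The side view shows the jaws holding the bracket at the step between arm and head (around 350,350 in the crop), clear of the rails. I'll lift it, carry it over and turn it.

jog_arm --ticks "0 0 -0.035 0 0 0 0\n0 0 -0.065 0 0 0 0\n0 -0.05 -0.065 0 0 -0.18 0\n-0.003 -0.11 -0.065 0 0 -0.36 0\n-0.006 -0.17 -0.065 0 0 -0.54 0\n-0.01 -0.23 -0.065 0 0 -0.72 0\n-0.0166 -0.2815 -0.065 0 0 -0.9 0\n-0.0166 -0.2815 -0.065 0 0 -1.08 0\n-0.0166 -0.2815 -0.065 0 0 -1.26 0\n-0.0166 -0.2815 -0.065 0 0 -1.44 0\n-0.0166 -0.2815 -0.065 0 0 -1.62 0\n-0.0166 -0.2815 -0.065 0 0 -1.8 0"

```text
t: 4.2
tcp_pos: [0.4624, 0.0239, 0.118]
ee_rot: [0.591, 0.807, -0.0, -0.002]
force: [-0.1, 0.8, -2.6]
gripper_width: 0.0105
grip_force: 59.4
```

```bash
python3 to.py 0.464 0.022 0.075 3.264
```

```text
d [-0.0024  0.0011  0.043 ] rv [-7.0000e-04 -4.1000e-03 -1.3874e+00] q6 -0.33 w 0.0105 t 4.2
```

jog_arm --ticks "0 0 0 0 0 -0.18 0\n0 0 0 0 0 -0.36 0\n0 0 0 0 0 -0.54 0\n0 0 0.01 0 0 -0.72 0\n0 0 0.02 0 0 -0.9 0\n0 0 0.03 0 0 -1.08 0\n0 0 0.04 0 0 -1.26 0\n0 0 0.055 0 0 -1.39 0\n0 0 0.062 0 0 -1.39 0\n0 0 0.062 0 0 -1.39 0"

```text
t: 5.45
tcp_pos: [0.464, 0.0236, 0.0582]
ee_rot: [-0.058, 0.998, 0.0, 0.001]
force: [2.2, -0.7, 4.3]
gripper_width: 0.0111
grip_force: 59.8
```

```bash
python3 to.py 0.464 0.022 0.0505 3.264
```

Run:
```python
from h import *
f=grab("side");cv2.imwrite("pics/g2.png",crop(f,200,130,110,90,6))
```

```text
d [ 0.0002 -0.0016  0.0077] rv [ 0.0008  0.0016 -0.0059] q6 -1.71 w 0.0111 t 5.45
```

View pics/g2.png

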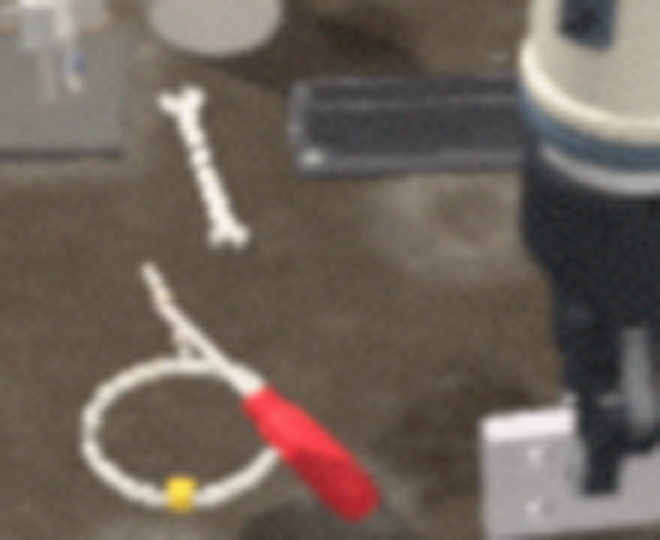

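The bracket hangs upright with its head at the left (far end) and its +z face towards the side camera, just above the bench. I'll lower it until it touches.

jog_arm --ticks "0 0 0.004 0 0 0 0\n0 0 0.006 0 0 0 0\n0 0 0.0075 0 0 0 0\n0 0 0.0075 0 0 0 0"

```text
t: 6.0
tcp_pos: [0.4659, 0.0236, 0.0539]
ee_rot: [-0.058, 0.998, 0.0, 0.003]
force: [3.0, 0.5, 17.5]
gripper_width: 0.0112
grip_force: 60.6
```

jog_arm --ticks "0 0 -0.001 0 0 0 0.02\n0 0 -0.001 0 0 0 0.03\n0 0 -0.001 0 0 0 0.05\n0 0 -0.001 0 0 0 0.085\n0 0 -0.001 0 0 0 0.085\n0 0 -0.001 0 0 0 0.085"

```text
t: 6.75
tcp_pos: [0.4634, 0.0231, 0.0506]
ee_rot: [-0.059, 0.998, -0.0, -0.0]
force: [-0.9, -0.6, 0.6]
gripper_width: 0.0851
grip_force: 0.1
```

Run:
```python
from h import *
f=grab("side");t=grab("top");a=crop(f,250,150,90,90,4.4);b=crop(t,225,170,80,80,4.9)
b=cv2.resize(b,(396,396));cv2.imwrite("pics/g3.png",np.hstack([a,b]))
```

```text
(no output)
```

View pics/g3.png

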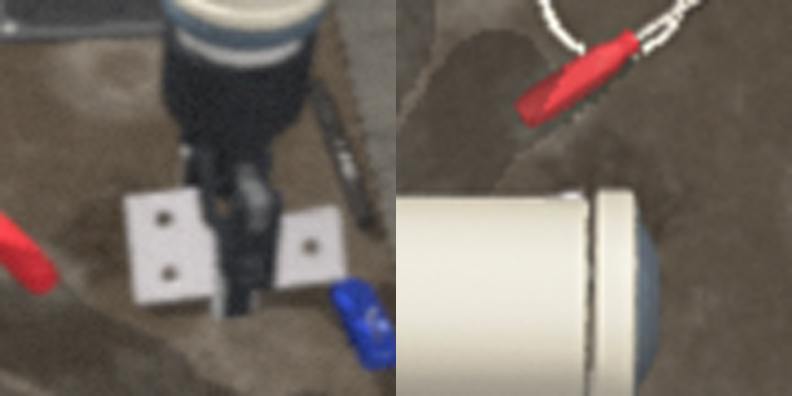

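The bracket stands by itself with its face and holes towards the camera. I'll raise the open fingers, shift along to the head and push it over towards −Y.

jog_arm --ticks "0 0 -0.011 0 0 0 0.085\n-0.016 0 -0.011 0 0 0 0.085\n-0.016 -0.025 -0.011 0 0 0 0.085\n-0.016 -0.033 -0.011 0 0 0 0.085\n-0.016 -0.037 -0.011 0 0 0 0.085\n-0.016 -0.041 -0.011 0 0 0 0.085\n-0.016 -0.045 -0.011 0 0 0 0.085\n-0.016 -0.049 -0.011 0 0 0 0.085\n-0.016 -0.053 -0.011 0 0 0 0.085\n-0.016 -0.055 -0.011 0 0 0 0.085\n-0.016 -0.055 -0.011 0 0 0 0.085\n-0.016 -0.055 -0.011 0 0 0 0.085"

```text
t: 8.35
tcp_pos: [0.4858, -0.0296, 0.0618]
ee_rot: [-0.059, 0.998, 0.0, -0.0]
force: [-0.9, -0.5, -0.2]
gripper_width: 0.0849
grip_force: 0.0
```

Run:
```python
from h import *
f=grab("side");t=grab("top");a=crop(f,250,150,90,90,4.4);b=crop(t,225,170,80,80,4.9)
b=cv2.resize(b,(396,396));cv2.imwrite("pics/g4.png",np.hstack([a,b]))
```

```text
(no output)
```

View pics/g4.png

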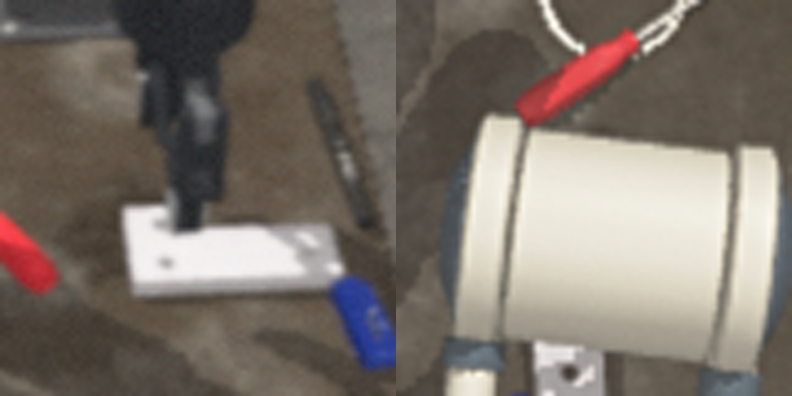

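The bracket lies flat with its head far and +z up, the same heading as home. I'll raise the arm and measure it from the side view.

jog_arm --ticks "0 0 -0.05 0 0 0 0.085\n0 0 -0.09 0 0 0 0.085\n0 0 -0.09 0 0 0 0.085"

```text
t: 8.82
tcp_pos: [0.4877, -0.0298, 0.1562]
ee_rot: [-0.059, 0.998, -0.001, 0.004]
force: [-0.2, -0.6, 0.2]
gripper_width: 0.0852
grip_force: 0.0
```

Create mb.py:
```python
from h import *
f=grab("side");c=f["color"].astype(int)
x0,y0,x1,y1=255,165,345,235
m=np.zeros(c.shape[:2],np.uint8);m[y0:y1,x0:x1]=(c.min(2)>150)[y0:y1,x0:x1]
m=cv2.morphologyEx(m,cv2.MORPH_CLOSE,np.ones((3,3)))
q=max(cv2.findContours(m,0,1)[0],key=cv2.contourArea)
P=np.array([ray(f,u,.012)[:2]*1000 for u in q[:,0]],np.float32)
r=cv2.minAreaRect(P);print(r,cv2.boxPoints(r).round(1).tolist())
pa=cv2.approxPolyDP(q,2.2,True)[:,0];print([(u.tolist(),(ray(f,u,.012)[:2]*1000).round(1).tolist()) for u in pa])
cv2.imwrite("pics/g5.png",cv2.resize(np.hstack([f["color"][y0-10:y1+5,x0-10:x1,::-1],cv2.merge([m*255]*3)[y0-10:y1+5,x0-10:x1]]),None,fx=4,fy=4))
```

```bash
python3 mb.py
```

```text
((448.3129577636719, -10.21207046508789), (122.88609313964844, 69.11127471923828), 2.288264751434326) [[385.5, 21.899999618530273], [388.29998779296875, -47.20000076293945], [511.1000061035156, -42.29999923706055], [508.29998779296875, 26.799999237060547]]
[([278, 197], [509.4, -42.4]), ([282, 216], [502.7, 26.2]), ([323, 214], [399.0, 19.9]), ([327, 211], [387.3, 9.5]), ([324, 201], [389.9, -26.6]), ([295, 202], [466.0, -23.4]), ([293, 197], [469.8, -42.1])]
```

View pics/g5.png

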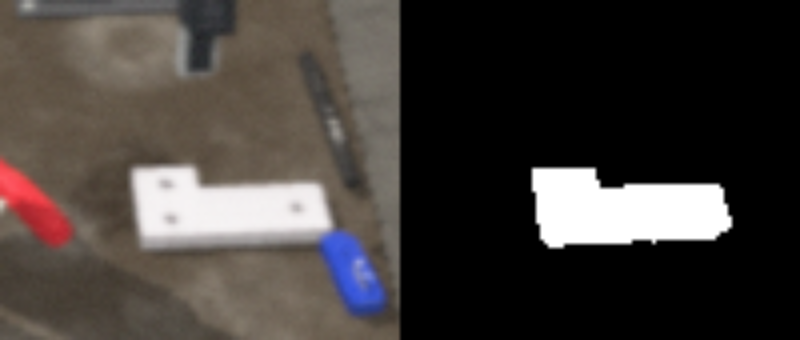

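It is flat, with an L outline clear in the crop (head corner at 278,197; arm end near 325,201), and the origin is about (0.448, −0.0175) at 183.5°. I'll grip the arm.

```bash
python3 to.py 0.4334 -0.0084 0.05 3.205
```

```text
d [0.0508 0.0275 0.1034] rv [-0.0008  0.0037  0.055 ] q6 -1.82 w 0.0852 t 8.875
```

jog_arm --ticks "0.051 0.0275 0.03 0 0.003 0.055 0.062\n0.051 0.0275 0.08 0 0.003 0.055 0.062\n0.051 0.0275 0.103 0 0.003 0.055 0.062\n0.051 0.0275 0.103 0 0.003 0.055 0.062\n0.051 0.0275 0.103 0 0.003 0.055 0.062"

```text
t: 9.5
tcp_pos: [0.4322, -0.0083, 0.0493]
ee_rot: [-0.032, 0.999, -0.0, -0.001]
force: [-0.2, 0.2, 0.3]
gripper_width: 0.0623
grip_force: 0.0
```

```bash
python3 to.py 0.4334 -0.0084 0.025 3.205
```

```text
d [-0.0012 -0.0001  0.0243] rv [-0.0001 -0.0027 -0.0002] q6 -1.73 w 0.0623 t 9.5
```

jog_arm --ticks "-0.001 0 0.015 0 0 0 0.062\n-0.001 0 0.0245 0 0 0 0.062\n-0.001 0 0.0245 0 0 0 0.062\n-0.001 0 0.0245 0 0 0 0.05\n-0.001 0 0.0245 0 0 0 0.03\n-0.001 0 0.0245 0 0 0 0.03\n-0.001 0 0.0245 0 0 0 0.03\n-0.001 0 0.0245 0 0 0 0.03" --clamp_n 50

```text
t: 10.5
tcp_pos: [0.4334, -0.0083, 0.025]
ee_rot: [-0.032, 0.999, -0.0, -0.001]
force: [-0.1, 0.5, 5.4]
gripper_width: 0.0384
grip_force: 52.0
```

jog_arm --ticks "0 0 -0.005 0 0 0 0.03\n0 0 -0.03 0 0 0 0.03\n0 0 -0.055 0 0 0 0.03\n0 0 -0.055 0 0 0 0.03"

```text
t: 11.0
tcp_pos: [0.434, -0.0084, 0.0808]
ee_rot: [-0.032, 1.0, -0.0, 0.0]
force: [-0.0, 0.7, -1.5]
gripper_width: 0.0385
grip_force: 51.4
```

Run:
```python
from h import *
f=grab("side");cv2.imwrite("pics/g6.png",crop(f,250,140,100,90,6))
```

```text
(no output)
```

View pics/g6.png

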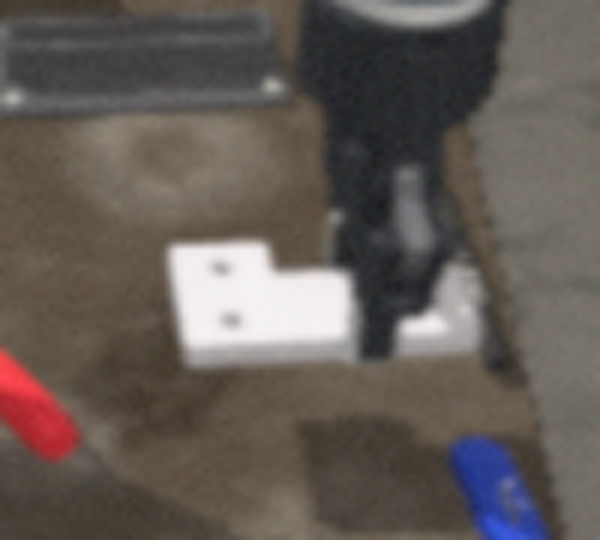

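The bracket is held level by the arm with its head at the left. I'll measure where along the arm it's gripped.

Run:
```python
from h import *
f=grab("side");st=ctrl.get_state();z=st["tcp_pos"][2]-.013
a=np.array([ray(f,(278.2-.3,180.8-.3),z),ray(f,(280.7-.3,197.5-.3),z),ray(f,(328.7,196.5),z)]) # head far corner, head near, arm near corner
A=Ro.from_quat(st["ee_rot"]);print(A.inv().apply(a-st["tcp_pos"]).round(4)*1000)
```

```bash
python3 to.py 0.525 0.314 0.08 3.264
```

```text
[[-76.4 -44.6  12.7]
 [-77.1  16.8  12.7]
 [ 40.6  22.5  13.2]]
d [-0.1126  0.3158 -0.0023] rv [ 0.0002 -0.0043 -0.0593] q6 -1.73 w 0.0381 t 11.1
```

jog_arm --ticks "-0.02 0.05 0 0 0 0 0.03\n-0.04 0.11 0 0 0 -0.03 0.03\n-0.06 0.17 0 0 0 -0.059 0.03\n-0.08 0.23 0 0 0 -0.059 0.03\n-0.1 0.28 0 0 0 -0.059 0.03\n-0.1074 0.3154 0 0 -0.003 -0.059 0.03\n-0.1074 0.3154 0.02 0 -0.003 -0.059 0.03\n-0.1074 0.3154 0.03 0 -0.003 -0.059 0.03\n-0.1074 0.3154 0.03 0 -0.003 -0.059 0.03\n-0.1074 0.3154 0.03 0 -0.003 -0.059 0.03"

```text
t: 12.35
tcp_pos: [0.5205, 0.3124, 0.0492]
ee_rot: [-0.06, 0.998, 0.0, 0.0]
force: [0.2, 0.2, -1.0]
gripper_width: 0.0383
grip_force: 51.4
```

```bash
python3 to.py 0.5212 0.3132 0.029 3.264;python3 - <<'E'
from h import *
f=grab("side");cv2.imwrite("pics/g7.png",crop(f,215,240,135,110,5.5))
E
```

```text
d [-0.0008  0.0007  0.0202] rv [ 0.      0.0003 -0.0015] q6 -1.21 w 0.0383 t 12.35
```

View pics/g7.png

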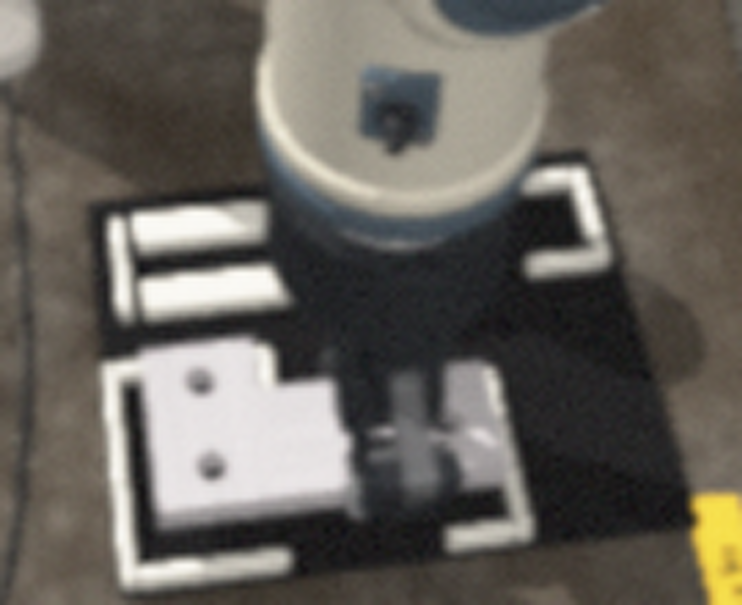

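Held above the pocket: the near head corner is at (160,525) and the arm end at (505,480) in the crop. I'll check those corners in tray coordinates.

Run:
```python
from h import *
f=grab("side");z=ctrl.get_state()["tcp_pos"][2]-.025
u=np.array([-.9925,-.122]);v=np.array([.122,-.9925]);c=np.array([.5145,.265])
for n,p,zz in(("near head corner bottom",(160,525),z),("near head corner top",(158,511),z+.012),("far head corner top",(140,350),z+.012),("arm end far top",(492,360),z+.012),("arm near bottom",(507,487),z),("pocket wall NW in?",(125,585),.004),("pocket wall near right outer",(533,542),.012)):
    P=ray(f,(215+p[0]/5.5-.4,240+p[1]/5.5-.4),zz)[:2]-c;print(n,(1000*np.array([P@u,P@v])).round(1))
```

```text
near head corner bottom [-86.2 -64.8]
near head corner top [-86.7 -65.6]
far head corner top [-87.   -5.8]
arm end far top [ 36.1 -25.7]
arm near bottom [ 33.2 -66.8]
pocket wall NW in? [-99.7 -74.4]
pocket wall near right outer [ 40.2 -81.2]
```

The bracket is about 3.5 mm too far along tray +x. I'll correct that and lower it.

jog_arm --ticks "-0.0035 0.0015 0 0 0 0 0.03\n-0.0035 0.0015 0.008 0 0 0 0.03\n-0.0035 0.0015 0.014 0 0 0 0.03\n-0.0035 0.0015 0.018 0 0 0 0.03\n-0.0035 0.0015 0.0195 0 0 0 0.03\n-0.0035 0.0015 0.0195 0 0 0 0.03\n-0.0035 0.0015 0.0195 0 0 0 0.03"

```text
t: 13.32
tcp_pos: [0.5236, 0.3153, 0.0296]
ee_rot: [-0.061, 0.998, 0.0, 0.0]
force: [-0.9, -0.3, -1.4]
gripper_width: 0.0386
grip_force: 51.4
```

jog_arm --ticks "0 0 0.0005 0 0 0 0.04\n0 0 0.0005 0 0 0 0.052\n0 0 0.0005 0 0 0 0.052\n0 0 -0.03 0 0 0 0.052\n0 0 -0.09 0 0 0 0.052\n0 0 -0.13 0 0 0 0.052\n0 0 -0.13 0 0 0 0.052"

```text
t: 14.2
tcp_pos: [0.5253, 0.3162, 0.1652]
ee_rot: [-0.061, 0.998, 0.002, 0.004]
force: [0.6, 0.0, 0.1]
gripper_width: 0.052
grip_force: 0.0
```

Run:
```python
from h import *
f=grab("side");cv2.imwrite("pics/g8.png",crop(f,215,240,135,110,5.5))
for n in("top","side"):
    f=grab(n);c=f["color"].astype(int);R,G,B=c[...,0],c[...,1],c[...,2]
    m=(R>120)&(G<80)&(B<90);x0,y0,x1,y1=(230,160,300,205) if n=="top" else (225,170,280,225)
    k=np.zeros_like(m);k[y0:y1,x0:x1]=1
    r,p=rect(f,m&k,.012);print(n,r[0],r[1],r[2],cv2.boxPoints(r).round().tolist())
```

```text
top (580.430419921875, -12.513557434082031) (21.29933738708496, 81.84774017333984) 33.16681671142578 [[549.0, 16.0], [594.0, -53.0], [612.0, -41.0], [567.0, 28.0]]
side (579.9935913085938, -14.138290405273438) (27.242830276489258, 85.16412353515625) 34.96910095214844 [[544.0, 13.0], [593.0, -57.0], [616.0, -41.0], [567.0, 29.0]]
```

View pics/g8.png

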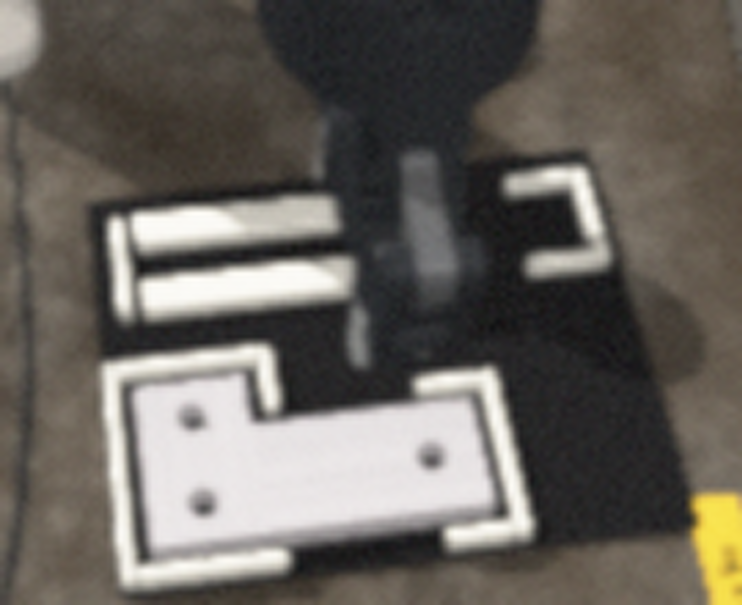

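The bracket lies flat inside its pocket walls (head holes near (190,415) and (203,503), arm hole at (430,455)). Next is the screwdriver: its handle points at 123.5° and the grip point is (0.5855, −0.021).

```bash
python3 to.py 0.5855 -0.021 0.07 2.155
```

```text
d [-0.0211 -0.3411  0.0883] rv [-1.4000e-03 -1.1000e-03  1.1088e+00] q6 -1.21 w 0.052 t 14.35
```

jog_arm --ticks "-0.003 -0.05 0 0 0 0.18 0.05\n-0.006 -0.11 0 0 0 0.36 0.05\n-0.01 -0.17 0 0 0 0.54 0.05\n-0.015 -0.23 0 0 0 0.72 0.05\n-0.018 -0.29 0.02 0 0 0.9 0.05\n-0.0211 -0.341 0.04 0 0 1.08 0.05\n-0.0211 -0.341 0.088 0 0 1.109 0.05\n-0.0211 -0.341 0.088 0 0 1.109 0.05\n-0.0211 -0.341 0.088 0 0 1.109 0.05"

```text
t: 15.48
tcp_pos: [0.5859, -0.0201, 0.0718]
ee_rot: [0.473, 0.881, -0.0, -0.0]
force: [-0.4, 0.6, 0.5]
gripper_width: 0.0504
grip_force: 0.0
```

```bash
python3 to.py 0.5855 -0.021 0.027 2.155
```

```text
d [-0.0005 -0.0009  0.0448] rv [-0.0004 -0.0005  0.0013] q6 -0.68 w 0.0504 t 15.475
```

jog_arm --ticks "-0.0005 -0.0005 0.03 0 0 0 0.05\n-0.0005 -0.0005 0.044 0 0 0 0.05\n-0.0005 -0.0005 0.0445 0 0 0 0.05\n-0.0005 -0.0005 0.0445 0 0 0 0.03\n-0.0005 -0.0005 0.0445 0 0 0 0.01\n-0.0005 -0.0005 0.0445 0 0 0 0.01\n-0.0005 -0.0005 0.0445 0 0 0 0.01\n-0.0005 -0.0005 0.0445 0 0 0 0.01" --clamp_n 30

```text
t: 16.48
tcp_pos: [0.5868, -0.0214, 0.0286]
ee_rot: [0.474, 0.881, 0.001, 0.001]
force: [0.3, 0.6, 6.1]
gripper_width: 0.0196
grip_force: 30.2
```

jog_arm --ticks "0 0 -0.01 0 0 0 0.01\n0 0 -0.04 0 0 0 0.01\n0 0 -0.05 0 0 0 0.01\n0 0 -0.05 0 0 0 0.01"

```text
t: 16.98
tcp_pos: [0.5863, -0.0215, 0.0777]
ee_rot: [0.474, 0.881, 0.0, 0.001]
force: [0.4, 0.5, -0.9]
gripper_width: 0.02
grip_force: 29.5
```

```bash
python3 to.py 0.4853 0.216 0.077 3.264
```

```text
d [0.2538 0.0466 0.0005] rv [ 6.0000e-04  1.7000e-03 -1.1093e+00] q6 -0.68 w 0.02 t 16.975
```

jog_arm --ticks "0.03 0 -0.03 0 0 -0.05 0.01\n0.08 0.01 -0.03 0 0 -0.2 0.01\n0.13 0.02 -0.03 0 0 -0.38 0.01\n0.19 0.03 -0.03 0 0 -0.56 0.01\n0.23 0.04 -0.03 0 0 -0.74 0.01\n0.2538 0.0466 -0.03 0 0 -0.92 0.01\n0.2538 0.0466 -0.03 0 0 -1.109 0.01\n0.2538 0.0466 0.015 0 0.002 -1.109 0.01\n0.2538 0.0466 0.015 0 0.002 -1.109 0.01\n0.2538 0.0466 0.015 0 0.002 -1.109 0.01"

```text
t: 18.23
tcp_pos: [0.4847, 0.2159, 0.0621]
ee_rot: [-0.061, 0.998, 0.0, -0.001]
force: [0.2, -0.1, 0.2]
gripper_width: 0.0198
grip_force: 29.5
```

```bash
python3 to.py 0.4853 0.216 0.0326 3.264
```

Run:
```python
from h import *
a=grab("side");b=grab("top");cv2.imwrite("pics/g9.png",crop(a,215,215,135,135,4.4))
np.savez("pics/g9.npz",**a)
```

```text
d [-0.0006 -0.      0.0295] rv [ 0.0008 -0.0024 -0.0006] q6 -1.34 w 0.0198 t 18.225
```

View pics/g9.png

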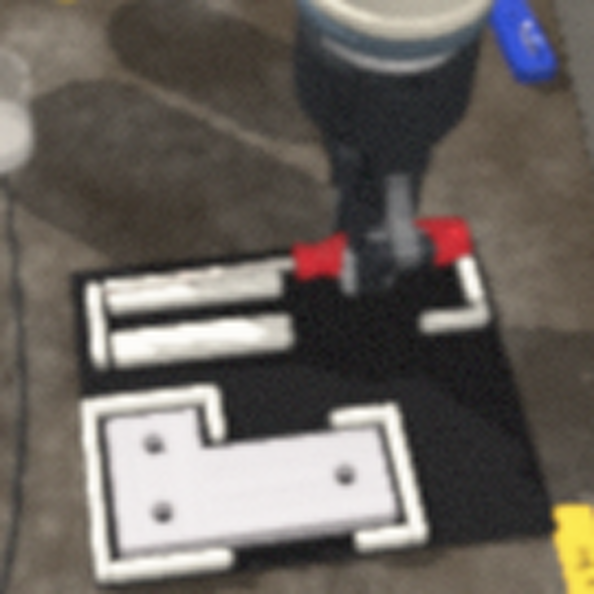

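The screwdriver is above the long pocket; the handle runs from about (294,262) to (472,240) in the crop. I'll check that in tray coordinates.

Run:
```python
from h import *
f=np.load("pics/g9.npz");c=f["color"].astype(int);R,G,B=c[...,0],c[...,1],c[...,2]
m=(R>110)&(G<75)&(B<85);m[:255]=0;m[290:]=0;m[:,:270]=0;m[:,345:]=0
u=np.array([-.9925,-.122]);v=np.array([.122,-.9925]);o=np.array([.5145,.265])
ys,xs=np.nonzero(m);P=np.array([ray(f,(x,y),.046)[:2]-o for x,y in zip(xs,ys)])*1000
a,b=P@u,P@v;print(a.min(),a.max())
for lo,hi in((a.min(),a.min()+15),(a.max()-15,a.max())):
    k=(a>=lo)&(a<=hi);print(a[k].mean(),b[k].min(),b[k].max())
print("shaft",(np.array([(ray(f,(215+x/4.4-.4,215+y/4.4-.4),.042)[:2]-o)@v for x,y in((285,262),(240,270))])*1000).round(1))
```

```text
3.799038310597771 88.8007583086011
11.683821958839195 35.12689963115655 53.74716881672735
81.00030941505558 34.83071677778714 59.37482133397352
shaft [47.1 45.4]
```

jog_arm --ticks "-0.001 0.0005 0.012 0 0 0 0.01\n-0.001 0.0005 0.02 0 0 0 0.01\n-0.001 0.0005 0.026 0 0 0 0.01\n-0.001 0.0005 0.029 0 0 0 0.01\n-0.001 0.0005 0.029 0 0 0 0.01\n-0.001 0.0005 0.029 0 0 0 0.01"

```text
t: 19.08
tcp_pos: [0.4858, 0.2168, 0.033]
ee_rot: [-0.061, 0.998, 0.001, -0.001]
force: [0.2, -0.1, -1.6]
gripper_width: 0.0196
grip_force: 29.6
```

jog_arm --ticks "0 0 0.0005 0 0 0 0.025\n0 0 0.0005 0 0 0 0.04\n0 0 0.0005 0 0 0 0.04\n0 0 0.0005 0 0 0 0.04\n0 0 -0.03 0 0 0 0.04\n0 0 -0.09 0 0 0 0.04\n0 0 -0.15 0 0 0 0.04\n0 -0.06 -0.15 0 0 0 0.04\n0 -0.12 -0.15 0 0 0 0.04\n0 -0.18 -0.15 0 0 0 0.04\n0 -0.22 -0.15 0 0 0 0.04\n0 -0.22 -0.15 0 0 0 0.04"

```text
t: 20.58
tcp_pos: [0.5128, -0.0044, 0.1826]
ee_rot: [-0.059, 0.998, 0.0, -0.001]
force: [-0.4, -0.1, 0.5]
gripper_width: 0.0401
grip_force: 0.0
```

Run:
```python
from h import *
a=grab("side");b=grab("top");A=crop(a,215,240,135,115,3.2);B=crop(b,130,165,80,90,4);h=368
im=np.zeros((h,A.shape[1]+B.shape[1],3),np.uint8);im[:A.shape[0],:A.shape[1]]=A;im[:B.shape[0],A.shape[1]:]=B;cv2.imwrite("pics/g10.png",im)
```

```text
(no output)
```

View pics/g10.png

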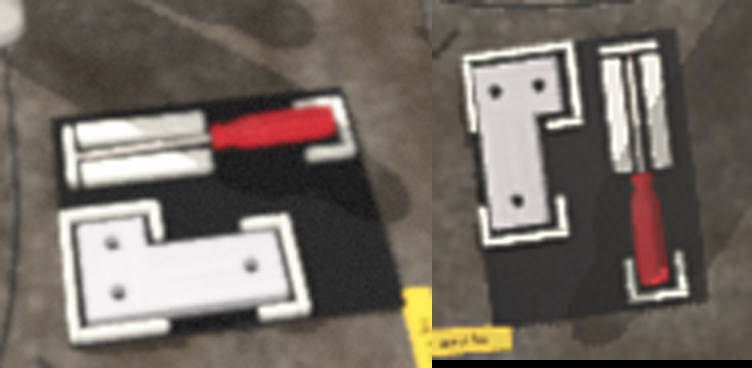

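Both views show the bracket flat inside its L pocket and the screwdriver in the long pocket, with the shaft in the groove and the handle at the wide end.

```bash
python3 -c "
from bench import ctrl
print(ctrl.hand_in())"
```

```text
the job is handed in; nothing more can be done
None
```

The job is handed in at about 21 s: the bracket was laid flat on the bench and released, then placed right face up in its L pocket, the screwdriver lies in the long pocket with its handle at the wide end, and the flask and beaker were never touched.

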